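Shut and pin the bonding jig on a mended stone bar and keep it pressed

ROBOT

A 6-joint arm with a two-finger parallel gripper is mounted at the origin on a cart in front of the work surface, level with it; the furniture and walls round the work are solid. World frame = base frame: x ahead of the robot, y to its left, z up, the work surface at z = 0. Lengths are in mm, angles in rad, forces in N, time in s.
With the tool pointing down it reaches from about 325 to 850 mm from the base axis. Payload 4.4 kg.
Tool frame: the origin (TCP) lies midway between the tips of the shut fingers; the grasp point (between the pads) lies 19 mm behind it (bot.grasp_offset is the distance from the TCP to the grasp point, in mm); z points along the fingers, y is the line along which they close (so a half turn about z gives the same grasp; the last joint's range is limited). The gripper opens to 94 mm and grips with 3 to 60 N. Pads are 16 mm wide; open, the fingers measure 119 mm over their backs; the gripper's body (75 mm by 177 mm) begins 78 mm behind the grasp point.
Start: joints at [1.119, 0.207, 1.542, -0, 1.393, -0.15], TCP at [170.373, 549.181, 205.447] pointing down, gripper open.
Joint ranges: [-2.73, 2.73], [-0.86, 2.22], [0.23, 2.46], [-1.11, 4.25], [0.08, 2.63], [-2.82, 2.82]. Speed limits (rad/s): [2.79, 2.79, 3.14, 3.14, 3.14, 3.14].

INTERFACE

Orientations are given as a unit quaternion [x, y, z, w].
In Python, from bench import bot, cams gives the robot as it stands.
- The arm moves only by the tool arm_command, never from a script. Its arguments are lists of equal length, an entry for each row: "turn": the turn, a rotation vector about the tool's x, y, z in units of 360 degrees (1.0 is 360 degrees), a list of three; "delta_pos": the shift along the tool's x, y, z in units of 0.3 m (1.0 is 0.3 m), a list of three; "hand": the opening, from -1 (shut) to 1 (fully open). In form: {"turn": [[wx, wy, wz], ...], "delta_pos": [[x, y, z], ...], "hand": [hand, ...]}. A call has exactly 10 rows; each row is the pose to reach, as a shift and turn from the pose commanded when the call began, along the tool's axes at that moment, turning the shorter way round; what a row does not reach only later rows make up. A row lasts 1/10 s, in which the tool goes at most 50 mm and 8.59 degrees, less where a joint would pass 70% of its speed; a pose out of reach is approached as far as the arm can. A call with a number of a shift or a turn outside -1 to 1 is refused whole. A call with a gripper value outside its range is refused whole. The fingers move at their own pace and stop on an object; "force" is the grip in N (left out, the last holds). Time passes only in rows, so rows that repeat a pose let the fingers close, or fill a call up. It gives the time, the measured TCP pose, the force, the opening and the grip force at its end, in the units of the state.
- bot.get_state(): the state, without advancing time (a new reading comes with each control period).
- cams.camera(name): name is "scene" or "top" or "wrist"; returns a dict with "image" (400x640x3 uint8, blue, green, red), "depth" (400x640 float32, mm along the optical axis (not along the pixel's ray), 0 where there is no reading), "camera_matrix" (3x3 intrinsics, pixels), "dist_coeffs" ([k1, k2, p1, p2, k3] as OpenCV has them; the pictures are not rectified), "R" (3x3) and "t" (3): a world point X has camera coordinates R X + t. Camera axes: x right, y down, z forward; pixel columns grow to the right and rows downward; lengths in mm; the calibration is good to about 2 mm. A picture is of the moment at which its call begins.
- bot.sign_off(): hands the job in; it is judged then, once.
The state is a dict: "time_s": time; "joint_positions": joint angles; "qd": joint speeds; "effort": joint torques, N m; "tool_pos": TCP position; "tool_rot": TCP orientation; "contact_force": force on the tool from outside, world axes, zero at the start; "ft_torque": the same for the moment, N m; "gripper_width": finger opening in mm; "gripper_force": force on a finger pad.
Only numpy, scipy, OpenCV 4.12 (cv2) and the standard library are available. Lean on these libraries where they do the work, as an engineer would, in place of code of your own. Each camera call takes 0.05 s, during which the arm holds its last target. There are 200 camera calls.

TASK

The two pieces of the stone bar lie freshly glued in the bonding jig. First turn the bezel of the dial gauge until its zero mark stands under the pointer, so that any creep of the stone will show; then swing the open leaf down onto the stone, take the shouldered locating pin from the wooden rest and push it down through the leaf and into the base. The rubber buffers lift the leaf again when it is let go, so finish while holding: keep pressing the pin home so that the leaf stays fully shut while the glue takes, and leave everything else where it is.

Things in the scene. Friction and masses are not known exactly. Their poses are not given: they have to be found in the camera images.
- jig: base half of an aluminium bonding jig, a 190 (x) x 250 (y) x 12 mm plate, fast on the table; origin: centre of its underside. In its frame (mm): leaf and stone centred on y = -45; hinge axis along y at x = 75, z = 43; pin post 30 x 68 at x = -58, y = -45, top at z = 36; stone bar x -20..20, y -104..12, top z = 36; dial gauge face up at x = -5, y = 85
- gauge_center (a point): on the dial gauge's axis, half way up its bezel, 42 mm above the table. Bezel: knurled steel ring 57 mm across, 36 to 47 mm above the table, carrying the white dial face of 20 divisions. Below it the case is 51 mm across; 8 mm stems leave it to the jig's -y (against the stone) and +y at 28 mm height; elsewhere fingertips may reach to 16 mm above the table
- bezel (a joint): angle of the bezel, rad, positive anticlockwise seen from above: 0 = its zero mark (the one broad, long black mark, 3 x 7 mm) points to the jig's +x. It turns both ways against a light friction of 0.05 N m and stays where it is left
- pointer (a joint): angle of the gauge's thin black pointer, same sense and same zero as bezel; it rests where the stone has put it and does not turn with the bezel. The gauge reads zero when the two angles are equal
- zero_mark (a point): on the broad zero mark of the dial face, 19 mm from the gauge's axis; it turns with the bezel
- pointer_tip (a point): at the end of the pointer, 19 mm from the gauge's axis, just above the dial face
- leaf (a joint): angle of the hinged leaf (upper half), rad: 0 = down on the rubber buffers, where the leaf still points 0.03 rad above level; grows as it opens up and away to the jig's +x; starts past upright at 1.65 to 1.80. The stiff hinge (0.3 N m) holds it where it is left. From 0 on, pressing makes only the buffers give (see leaf_hole)
- leaf_hole (a point): middle of the top rim of the leaf's steel bush (20 mm across, 2 mm high, its hole 12 mm wide), 133 mm from the hinge axis. 54 mm above the table with the leaf resting on its buffers, 50 mm when pressed fully shut, where it stops; that takes about 2 N to begin and 11 N to finish, and the leaf springs up again when let go
- base_hole (a point): middle of the mouth of the base's pin hole, 11.5 mm wide and 24 mm deep, in the top of the post 36 mm above the table; straight below the leaf's hole when the leaf is shut
- pin: shouldered locating pin, 120 g: knurled round head 22 mm across, 34 mm high, on a shank 10 mm across, 36 mm long with a bullet nose; origin at the shank's tip, z up along the pin. It stands in one of the two holes of the rest: tip 10, shoulder (underside of the head) 46, top 80 mm above the table. Home in the jig its shoulder is on the leaf's bush, its tip 14 mm above the table
- pin_rest: the wooden rest for the pins, 56 (x) x 120 (y) x 36 mm, fast on the table, to the right of the jig; origin: centre of its underside; two holes 12 mm wide and 26 mm deep at y = -30 and +30 mm in its frame
- drift: a plain steel drift that stands in the other hole of the rest: 15 mm thick, slimming to 10 mm below, without a shoulder; its top is 105 mm above the table. Not needed; leave it there. Origin at its tip
- glue_tube: a tube of glue lying behind and left of the jig, 146 x 44 x 31 mm; leave it alone
- tape_roll: a roll of masking tape lying behind the jig, 104 mm across, 25 mm high; leave it alone
- sample_3: a white stone sample right of and behind the jig, 40 x 60 x 32 mm; leave it alone
- leaf_plate: the leaf's plate; origin on the hinge axis, mid width, 43 mm above the table; x runs along the plate away from its free end, z out of its top (outer) face. Aluminium, 70 mm wide, 10 mm thick (5 mm to either side of the axis), ending 153 mm from the axis; a hinge strap and screw heads stand up to 6 mm higher within 70 mm of the axis

How it is judged:
By the outcome, as a careful person would: the job done as asked, in the order asked, and still so for the second after the job is handed in, while the arm keeps its last pose, push and grip.
It also fails if it takes over 72 s, if anything falls off the work surface, if the arm or the gripper's body presses on something with over 40 N, if the wrist force passes 120 N, or if a joint passes its speed limit or range.

## Working session

There is one attempt and no reset: what is moved stays moved. The work goes in short steps, Python scripts to look and compute and a tool call to move; the robot and the scene stay as the last step left them, time stands still between calls to the robot, and variables do not carry over. Pictures are saved under pics/ and viewed, at most 13 in all, crops included, and the job is handed in when it is done.

Besides the shell and the picture viewer there is one more tool, called after "Emit:" as name(argument=value, ...) on one line, values as JSON. arm_command: Moves the arm, as the interface text tells. Shifts and turns lie within -1 to 1; 1 stands for 0.3 m of shift or 360 degrees of turn. Its arguments: {"type":"object","properties":{"turn":{"type":"array"},"delta_pos":{"type":"array"},"hand":{"type":"array"},"force":{"type":"number"}},"required":["turn","delta_pos","hand"]}

```bash
mkdir -p pics; ls
cat > h.py <<'E'
import numpy as np, cv2, json
from bench import bot, cams
def grab(n):
    c=cams.camera(n); 
    return c
def ray(c,u,v):
    p=cv2.undistortPoints(np.array([[[u,v]]],float),np.array(c["camera_matrix"]),np.array(c["dist_coeffs"]))[0,0]
    R=np.array(c["R"]);t=np.array(c["t"])
    return -R.T@t, R.T@np.array([p[0],p[1],1.])
def onz(c,u,v,z):
    o,d=ray(c,u,v); return o+d*(z-o[2])/d[2]
def dep(c,u,v):
    o,d=ray(c,u,v); return o+d*float(c["depth"][int(round(v)),int(round(u))])
def proj(c,X):
    R=np.array(c["R"]);t=np.array(c["t"])
    return cv2.projectPoints(np.array(X,float).reshape(-1,1,3),cv2.Rodrigues(R)[0],t,np.array(c["camera_matrix"]),np.array(c["dist_coeffs"]))[0].reshape(-1,2)
E
python3 - <<'E'
from h import *
import pickle
for n in("scene","top","wrist"):
    c=grab(n);cv2.imwrite(f"pics/{n}0.png",c["image"]);pickle.dump(c,open(n+"0.pkl","wb"))
    print(n,np.round(-np.array(c["R"]).T@c["t"]),np.round(c["camera_matrix"][0][0]))
print(bot.get_state())
E
```

```text
pics
scene [ 164. -771.  599.] 401.0
top [479. -38. 970.] 362.0
wrist [ 95. 573. 383.] 282.0
{'time_s': 0.15, 'joint_positions': array([ 1.11949464e+00,  2.07243671e-01,  1.54258499e+00,  1.36370883e-05,
        1.39351980e+00, -1.50511338e-01]), 'qd': array([ 0.00029986, -0.00151993, -0.00386587, -0.00201397, -0.00050183,
        0.00026057]), 'effort': array([-2.72420721e-04, -3.71307957e+01, -2.81811833e+01,  6.99304976e-02,
        3.26505722e-02, -7.84936856e-05]), 'tool_pos': array([170.09968629, 548.6206668 , 204.565888  ]), 'tool_rot': array([ 1.49829997e-01,  9.88711384e-01, -8.36471819e-04, -2.66608450e-04]), 'contact_force': array([0.00392319, 0.25782695, 0.25671804]), 'ft_torque': array([ 0.03508217,  0.02573347, -0.0035462 ]), 'gripper_force': 0.0, 'gripper_width': 93.8405760701114}
```

View pics/top0.png

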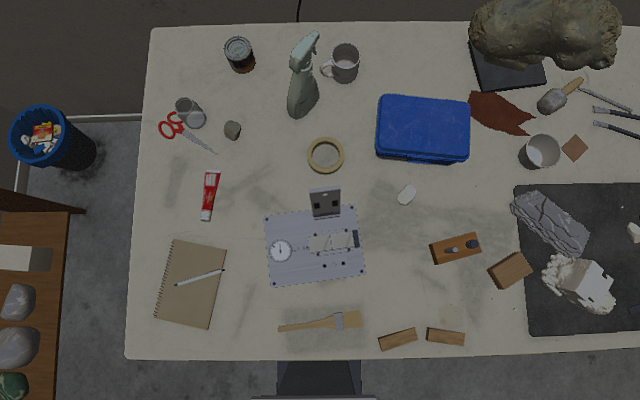

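View pics/scene0.png

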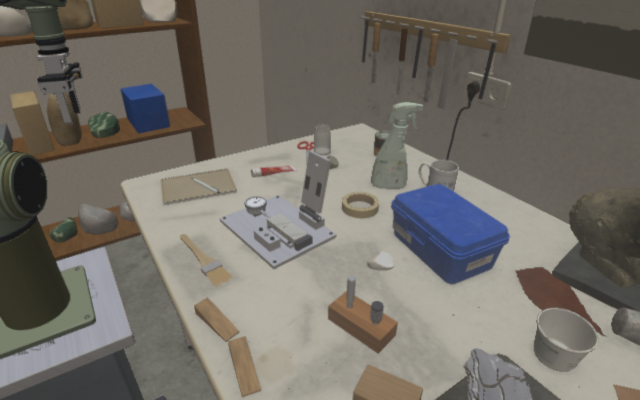

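The top view shows the jig with corners about (264,210), (359,204), (366,277) and (271,287). The gauge is at (282,250), and the rest at (456,248) has the pin right at (473,243) and the drift left at (449,251). The scene view shows the leaf standing open, with the drift the taller, left one at (351,290) and the pin at (377,310).

Run:
```python
from h import *
import pickle
c=pickle.load(open("top0.pkl","rb")); s=pickle.load(open("scene0.pkl","rb"))
P=[onz(c,u,v,12) for u,v in[(264,210),(359,204),(366,277),(271,287)]]
print(np.round(P)); print("ctr",np.mean(P,0)); y=(P[0]-P[1]+P[3]-P[2]); print("yaw of jig y",np.degrees(np.arctan2(-y[0],y[1])))
# gauge: white blob on top
g=c["image"][235:267,268:296]; 
hsv=cv2.cvtColor(c["image"],cv2.COLOR_BGR2HSV)
m=cv2.inRange(hsv,(0,0,190),(180,40,255)); m2=np.zeros_like(m); m2[232:270,265:298]=m[232:270,265:298]
n,l,st,ce=cv2.connectedComponentsWithStats(m2); k=1+np.argmax(st[1:,4]); print("gauge px",ce[k],st[k],onz(c,*ce[k],44))
# rest
m=cv2.inRange(hsv,(3,90,50),(20,255,255)); m2=np.zeros_like(m); m2[225:270,425:485]=m[225:270,425:485]
m2=cv2.morphologyEx(m2,cv2.MORPH_CLOSE,np.ones((9,9)))
cs=max(cv2.findContours(m2,0,2)[0],key=cv2.contourArea); r=cv2.minAreaRect(cs); print(r,onz(c,*r[0],36))
for q in cv2.boxPoints(r): print(np.round(onz(c,*q,36)))
print("pin top",onz(c,474,242,80),"drift top",onz(c,449,251,105))
for nm,p in(("pin",(377,306)),("drift",(351,281))): print(nm,onz(s,*p,80 if nm=="pin" else 105))
a=cv2.resize(c["image"][180:295,255:375],None,fx=4.5,fy=4.5,interpolation=2)
b=cv2.resize(c["image"][215:275,425:490],None,fx=4.5,fy=4.5,interpolation=2)
o=np.zeros((a.shape[0],a.shape[1]+0,3),np.uint8);o[:]=a
d=np.zeros((a.shape[0],240,3),np.uint8); d[:b.shape[0]]=b[:,:240]
cv2.imwrite("pics/z1.png",np.hstack([o,d]))
```

```text
[[ 630.  125.   12.]
 [ 642. -131.   12.]
 [ 450. -143.   12.]
 [ 428.  104.   12.]]
ctr [537.46697405 -11.14405729  12.        ]
yaw of jig y 3.888532058630767Traceback (most recent call last):
  File "<stdin>", line 10, in <module>
    return _wrapfunc(a, 'argmax', axis=axis, out=out, **kwds)
    return bound(*args, **kwds)
ValueError: attempt to get argmax of an empty sequence
```

Run:
```python
from h import *
import pickle
c=pickle.load(open("top0.pkl","rb")); s=pickle.load(open("scene0.pkl","rb"))
hsv=cv2.cvtColor(c["image"],cv2.COLOR_BGR2HSV)
print("gauge",onz(c,281,250,44), hsv[245:256:3,275:290:3,2])
m=cv2.inRange(hsv,(3,90,50),(20,255,255)); m2=np.zeros_like(m); m2[225:270,425:485]=m[225:270,425:485]
m2=cv2.morphologyEx(m2,cv2.MORPH_CLOSE,np.ones((9,9)))
cs=max(cv2.findContours(m2,0,2)[0],key=cv2.contourArea); r=cv2.minAreaRect(cs); print(r,onz(c,*r[0],36))
print(np.round([onz(c,*q,36) for q in cv2.boxPoints(r)]))
print("pin top",onz(c,474,242,80),"drift top",onz(c,449,251,105))
for nm,p in(("pin",(377,306)),("drift",(351,281))): print(nm,onz(s,*p,80 if nm=="pin" else 105))
a=cv2.resize(c["image"][180:295,255:375],None,fx=4.5,fy=4.5,interpolation=2)
b=cv2.resize(c["image"][215:275,432:485],None,fx=4.5,fy=4.5,interpolation=2)[:,:238]
d=np.zeros((a.shape[0],240,3),np.uint8); d[:b.shape[0],:b.shape[1]]=b
cv2.imwrite("pics/z1.png",np.hstack([a,d]))
```

```text
gauge [521.3535248   74.50501858  44.        ] [[162 160 161 158 137]
 [161 161 164 157 159]
 [156 156 119 157 159]
 [155 160 162 156 160]]
((455.0471496582031, 247.91513061523438), (21.840328216552734, 48.762996673583984), 74.05460357666016) [ 519.18823014 -372.80672948   36.        ]
[[ 530. -305.   36.]
 [ 562. -430.   36.]
 [ 508. -441.   36.]
 [ 477. -317.   36.]]
pin top [ 530.74185236 -405.67496351   80.        ] drift top [ 509.21753911 -332.93188918  105.        ]
pin [ 525.85310309 -408.25229993   80.        ]
drift [ 508.68243148 -353.60416904  105.        ]
```

View pics/z1.png

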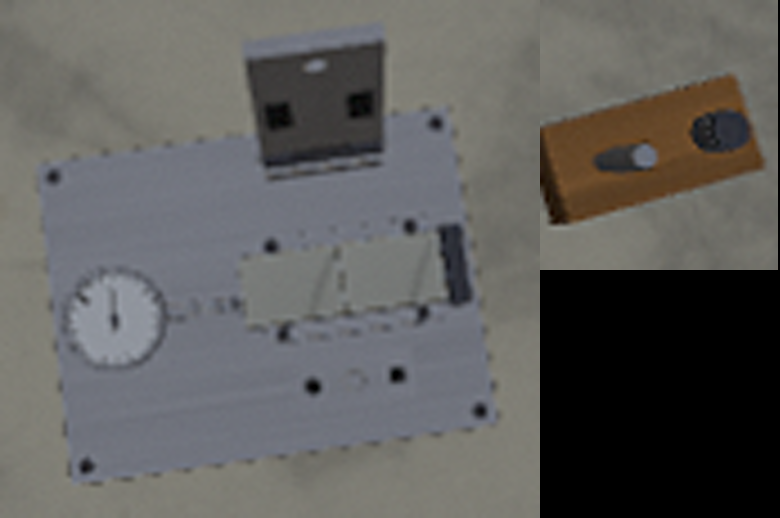

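The crop shows the jig corners at (40,163), (447,108), (494,420) and (72,484). The pointer is nearly up (+x) and the zero mark is up-left at crop (82,297), so the bezel has to turn roughly 55° clockwise. I'll move over to the gauge for a closer look.

Emit:
arm_command(turn=[[0, 0, 0.02], [0, 0, 0.04], [0, 0, 0.06], [0, 0, 0.08], [0, 0, 0.105], [0, 0, 0.105], [0, 0, 0.105], [0, 0, 0.105], [0, 0, 0.105], [0, 0, 0.105]], delta_pos=[[-0.05, -0.04, 0], [-0.15, -0.11, 0], [-0.27, -0.2, 0], [-0.4, -0.29, 0], [-0.53, -0.39, 0], [-0.66, -0.48, 0], [-0.79, -0.58, 0], [-0.9, -0.66, 0], [-0.97, -0.71, 0], [-1, -0.73, 0]], hand=[1, 1, 1, 1, 1, 1, 1, 1, 1, 1])

```text
time_s: 1.15
tool_pos: [393.1, 249.2, 205.3]
tool_rot: [0.464, 0.886, -0.0, 0.0]
contact_force: [0.7, 0.5, -0.3]
gripper_width: 93.8
gripper_force: 0.0
```

```bash
cat >> h.py <<'E'
from scipy.spatial.transform import Rotation as Ro
def go(x,y,z,yang=None):
    "print tool-frame shift (units of .3 m) and turn about z for a tool-down target, y-axis angle yang deg"
    s=bot.get_state(); R=Ro.from_quat(s["tool_rot"]); p=np.array(s["tool_pos"])
    d=R.inv().apply(np.array([x,y,z])-p)/300
    w=np.zeros(3)
    if yang is not None:
        a=np.radians(yang); Y=np.array([np.cos(a),np.sin(a),0]); Z=np.array([0,0,-1.])
        T=Ro.from_matrix(np.c_[np.cross(Y,Z),Y,Z]); w=(R.inv()*T).as_rotvec()/2/np.pi
    M=R.as_matrix()
    print("pos",np.round(p,1),"yang",round(np.degrees(np.arctan2(M[1,1],M[0,1])),1),"d",np.round(d,4),"turn",np.round(w,4),"t",round(s["time_s"],2),"F",np.round(s["contact_force"],1),"w",round(s["gripper_width"],1))
E
python3 - <<'E'
from h import *
import pickle
go(521,70,180,35)
c=pickle.load(open("top0.pkl","rb"))
px=[(255+a/4.5,180+b/4.5) for a,b in[(40,163),(447,108),(494,420),(72,484)]]
P=np.array([onz(c,u,v,12) for u,v in px])[:,:2]
M=np.array([[95,125],[95,-125],[-95,-125],[-95,125.]])
# rigid fit
a=M-M.mean(0);b=P-P.mean(0);H=a.T@b
th=np.arctan2(H[0,1]-H[1,0],H[0,0]+H[1,1]);Rr=np.array([[np.cos(th),-np.sin(th)],[np.sin(th),np.cos(th)]])
print(np.degrees(th),P.mean(0),(b-a@Rr.T).round(1).tolist()); print("gauge",P.mean(0)+Rr@[-5,85])
E
```

```text
pos [393.1 249.2 205.3] yang 34.8 d [-0.7339  0.0096  0.0845] turn [-0.      0.     -0.0006] t 1.15 F [ 0.7  0.5 -0.3] w 93.8
6.999841942499378 [535.30938115  -7.28059805] [[-1.1, -3.6], [-2.3, 1.7], [2.9, 3.1], [0.6, -1.2]]
gauge [519.98798726  76.47652038]
```

Emit:
arm_command(turn=[[0, 0, 0], [0, 0, 0], [0, 0, 0], [0, 0, 0], [0, 0, 0], [0, 0, 0], [0, 0, 0], [0, 0, 0], [0, 0, 0], [0, 0, 0]], delta_pos=[[-0.07, 0, 0.01], [-0.18, 0, 0.03], [-0.32, 0, 0.05], [-0.47, 0, 0.07], [-0.6, 0.01, 0.1], [-0.7, 0.01, 0.11], [-0.76, 0.01, 0.12], [-0.8, 0.01, 0.12], [-0.8, 0.01, 0.12], [-0.8, 0.01, 0.12]], hand=[1, 1, 1, 1, 1, 1, 1, 1, 1, 1])

```text
time_s: 2.15
tool_pos: [531.6, 57.2, 169.6]
tool_rot: [0.462, 0.887, 0.0, -0.0]
contact_force: [0.0, 0.4, 0.3]
gripper_width: 94.0
gripper_force: 0.0
```

Run:
```python
from h import *
import pickle
go(521,75,23,35)
c=grab("wrist");pickle.dump(c,open("w1.pkl","wb"));cv2.imwrite("pics/w1.png",c["image"])
print(np.round(-np.array(c["R"]).T@c["t"]),np.round(c["R"],2).tolist(),proj(c,[520,76,44]))
```

```text
pos [531.6  57.2 169.6] yang 35.0 d [0.0684 0.005  0.4886] turn [ 0.     -0.0001  0.    ] t 2.15 F [0.  0.4 0.3] w 94.0
[486. 122. 349.] [[0.82, 0.57, 0.0], [0.55, -0.79, 0.27], [0.16, -0.22, -0.96]] [[318.75885025 171.445228  ]]
```

View pics/w1.png

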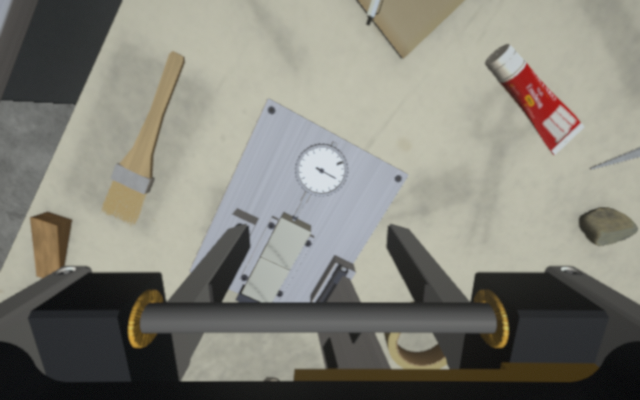

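The wrist view shows the gauge at about (321,168), with the pointer toward (335,178) and the zero mark near (340,161). Next I'll measure both angles.

Run:
```python
from h import *
import pickle
c=pickle.load(open("w1.pkl","rb"))
# rectified face patch: world grid at z=45, 0.25 mm/px, via projection
g=cv2.cvtColor(c["image"],cv2.COLOR_BGR2GRAY)
m=(g>165).astype(np.uint8); m2=np.zeros_like(m); m2[138:198,290:352]=m[138:198,290:352]
m2=cv2.morphologyEx(m2,cv2.MORPH_CLOSE,np.ones((7,7)))
cs=max(cv2.findContours(m2,0,2)[0],key=cv2.contourArea); e=cv2.fitEllipse(cs); C=onz(c,*e[0],45)
print(e,C,np.linalg.norm(onz(c,e[0][0]+e[1][0]/2,e[0][1],45)-C))
q=np.arange(-32,32,.2); X,Y=np.meshgrid(q,q)  # X right= -y ; rows = -x
W=np.stack([C[0]-Y,C[1]-X,np.full_like(X,45)],-1)
p=proj(c,W.reshape(-1,3)).astype(np.float32).reshape(X.shape+(2,))
pat=cv2.remap(g,p[...,0],p[...,1],cv2.INTER_CUBIC)
cv2.imwrite("pics/face1.png",cv2.resize(pat,None,fx=1.8,fy=1.8))
def prof(r0,r1):
    th=np.radians(np.arange(0,360,1.));v=[]
    for r in np.arange(r0,r1,.5):
        pp=proj(c,np.c_[C[0]+r*np.cos(th),C[1]+r*np.sin(th),np.full_like(th,45)]).astype(np.float32)
        v.append(cv2.remap(g,pp[None,:,0],pp[None,:,1],cv2.INTER_LINEAR)[0].astype(float))
    return np.mean(v,0)
for r in((7,14),(16,21)):
    v=prof(*r); d=v.max()-v; k=np.argsort(-d)[:12]; print(r,sorted([(int(i)if i<180 else int(i)-360,int(d[i])) for i in k]))
    for pk in ([k[0]]):
        idx=(np.arange(pk-15,pk+16)); w=np.clip(d[idx%360]-d[k[0]]*.4,0,None); print(" peak",(w*idx).sum()/w.sum())
```

```text
Traceback (most recent call last):
cv2.error: OpenCV(4.12.0) /io/opencv/modules/imgproc/src/shapedescr.cpp:361: error: (-201:Incorrect size of input array) There should be at least 5 points to fit the ellipse in function 'fitEllipseNoDirect'
```

```bash
cat > face.py <<'E'
from h import *
def face(c,guess=(520,76,45),fn=None):
    g=cv2.cvtColor(c["image"],cv2.COLOR_BGR2GRAY)
    u,v=np.round(proj(c,guess)[0]).astype(int); h=34
    roi=g[v-h:v+h,u-h:u+h]
    t=np.percentile(roi,98)*.88; m=(roi>t).astype(np.uint8)
    m=cv2.morphologyEx(m,cv2.MORPH_CLOSE,np.ones((7,7)))
    m=cv2.morphologyEx(m,cv2.MORPH_OPEN,np.ones((5,5)))
    cs=max(cv2.findContours(m,cv2.RETR_EXTERNAL,cv2.CHAIN_APPROX_NONE)[0],key=cv2.contourArea); e=cv2.fitEllipse(cs); e=((e[0][0]+u-h,e[0][1]+v-h),e[1],e[2])
    C=onz(c,*e[0],45); print(e,np.round(C,1),"r",np.linalg.norm(onz(c,e[0][0]+e[1][0]/2,e[0][1],45)-C))
    def samp(W): 
        p=proj(c,W.reshape(-1,3)).astype(np.float32).reshape(W.shape[:-1]+(2,)); return cv2.remap(g,p[...,0],p[...,1],cv2.INTER_CUBIC)
    if fn:
        q=np.arange(-32,32,.2); X,Y=np.meshgrid(q,q)
        cv2.imwrite(fn,cv2.resize(samp(np.stack([C[0]-Y,C[1]-X,0*X+45],-1)),None,fx=1.8,fy=1.8))
    for r0,r1 in((7,13),(15,20)):
        T,Rr=np.meshgrid(np.radians(np.arange(360.)),np.arange(r0,r1,.5))
        v=samp(np.stack([C[0]+Rr*np.cos(T),C[1]+Rr*np.sin(T),0*T+45],-1)).astype(float).mean(0); d=np.median(v)-v
        dd=d.copy()
        for _ in range(3):
            k=int(np.argmax(dd)); i=np.arange(k-12,k+13); w=np.clip(d[i%360]-.3*d[k],0,None)
            print((r0,r1),"peak",round((w*i).sum()/w.sum(),1),"depth",round(d[k])); dd[i%360]=-99
E
python3 - <<'E'
from face import *
import pickle
face(pickle.load(open("w1.pkl","rb")),fn="pics/face1.png")
E
```

```text
((np.float64(320.88928985595703), np.float64(169.471586227417)), (42.69694137573242, 43.4492301940918), 86.18817901611328) [520.5  79.3  45. ] r 23.23924644197981
(7, 13) peak 1.9 depth 54
(7, 13) peak 356.7 depth 9
(7, 13) peak 7.0 depth 7
(15, 20) peak 3.9 depth 43
(15, 20) peak 55.2 depth 42
(15, 20) peak 148.0 depth 5
```

View pics/face1.png

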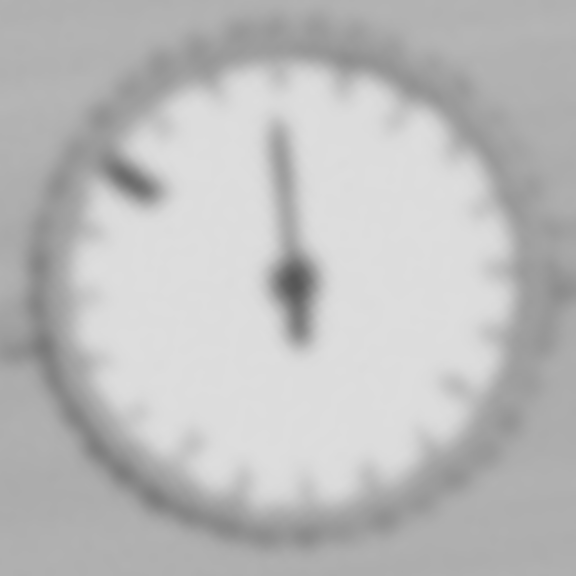

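Fitting the opposite ticks and the pointer's tip-to-tail line on the rectified face gives a pointer angle of about 5.8° and a zero mark of about 57.5° (world). The gauge axis is near (520.9, 78.8). The turn needed is about -51.7°, which is +0.1436 about tool z.

Run:
```python
from h import *
go(520.9,78.8,23,35)
```

```text
pos [531.5  57.4 169.6] yang 35.0 d [0.0785 0.012  0.4889] turn [ 0.     -0.0001  0.0001] t 2.2 F [ 0.5  1.1 -0.6] w 94.0
```

Emit:
arm_command(turn=[[0, 0, 0], [0, 0, 0], [0, 0, 0], [0, 0, 0], [0, 0, 0], [0, 0, 0], [0, 0, 0], [0, 0, 0], [0, 0, 0], [0, 0, 0]], delta_pos=[[0.04, 0.006, 0.03], [0.0785, 0.012, 0.1], [0.0785, 0.012, 0.2], [0.0785, 0.012, 0.3], [0.0785, 0.012, 0.38], [0.0785, 0.012, 0.44], [0.0785, 0.012, 0.475], [0.0785, 0.012, 0.489], [0.0785, 0.012, 0.489], [0.0785, 0.012, 0.489]], hand=[1, 1, 1, 1, 1, 1, 1, 1, 1, 1])

```text
time_s: 3.2
tool_pos: [522.3, 77.8, 23.7]
tool_rot: [0.462, 0.887, 0.0, 0.001]
contact_force: [-0.2, 0.1, 1.1]
gripper_width: 94.0
gripper_force: 0.0
```

Emit:
arm_command(turn=[[0, 0, 0], [0, 0, 0], [0, 0, 0], [0, 0, 0], [0, 0, 0], [0, 0, 0], [0, 0, 0], [0, 0, 0], [0, 0, 0], [0, 0, 0]], delta_pos=[[0, 0, 0], [0, 0, 0], [0, 0, 0], [0, 0, 0], [0, 0, 0], [0, 0, 0], [0, 0, 0], [0, 0, 0], [0, 0, 0], [0, 0, 0]], hand=[0.1, 0.1, 0.1, 0.1, 0.1, 0.1, 0.1, 0.1, 0.1, 0.1], force=15)

```text
time_s: 4.2
tool_pos: [521.7, 77.6, 22.8]
tool_rot: [0.462, 0.887, 0.0, 0.0]
contact_force: [1.5, 0.4, -0.0]
gripper_width: 56.3
gripper_force: 15.0
```

Emit:
arm_command(turn=[[0, 0, 0.01], [0, 0, 0.028], [0, 0, 0.046], [0, 0, 0.064], [0, 0, 0.082], [0, 0, 0.1], [0, 0, 0.118], [0, 0, 0.134], [0, 0, 0.1436], [0, 0, 0.1436]], delta_pos=[[0, 0, 0], [0, 0, 0], [0, 0, 0], [0, 0, 0], [0, 0, 0], [0, 0, 0], [0, 0, 0], [0, 0, 0], [0, 0, 0], [0, 0, 0]], hand=[0.1, 0.1, 0.1, 0.1, 0.1, 0.1, 0.1, 0.1, 0.1, 0.1])

```text
time_s: 5.2
tool_pos: [521.1, 77.5, 22.8]
tool_rot: [0.802, 0.597, -0.0, -0.0]
contact_force: [-1.2, 0.7, 2.7]
gripper_width: 56.3
gripper_force: 15.0
```

Emit:
arm_command(turn=[[0, 0, 0], [0, 0, 0], [0, 0, 0], [0, 0, 0], [0, 0, 0], [0, 0, 0], [0, 0, 0], [0, 0, 0], [0, 0, 0], [0, 0, 0]], delta_pos=[[0, 0, 0], [0, 0, 0], [0, 0, 0], [0, 0, 0], [0, 0, 0], [0, 0, 0], [0, 0, 0], [0, 0, 0], [0, 0, 0], [0, 0, 0]], hand=[0.1, 0.1, 0.5, 1, 1, 1, 1, 1, 1, 1])

```text
time_s: 6.2
tool_pos: [521.5, 77.5, 22.8]
tool_rot: [0.802, 0.597, 0.0, 0.0]
contact_force: [-0.2, -0.6, -0.6]
gripper_width: 93.8
gripper_force: 0.0
```

Run:
```python
from face import *
import pickle
go(521,78.8,23,35)
c=grab("wrist");pickle.dump(c,open("w2.pkl","wb"));face(c,(521,79,45),fn="pics/face2.png")
```

```text
pos [521.5  77.5  22.8] yang -16.7 d [ 0.0036 -0.0029 -0.0008] turn [ 0.      0.     -0.1437] t 6.2 F [-0.2 -0.6 -0.6] w 93.8
((np.float64(316.702449798584), np.float64(248.6480255126953)), (72.36898040771484, 73.5230712890625), 108.93661499023438) [521.2  79.8  45. ] r 22.009709097660426
(7, 13) peak 0.0 depth 94
(7, 13) peak 195.8 depth 10
(7, 13) peak 355.9 depth 4
(15, 20) peak 3.4 depth 112
(15, 20) peak 95.6 depth 4
(15, 20) peak 187.2 depth 4
```

View pics/face2.png

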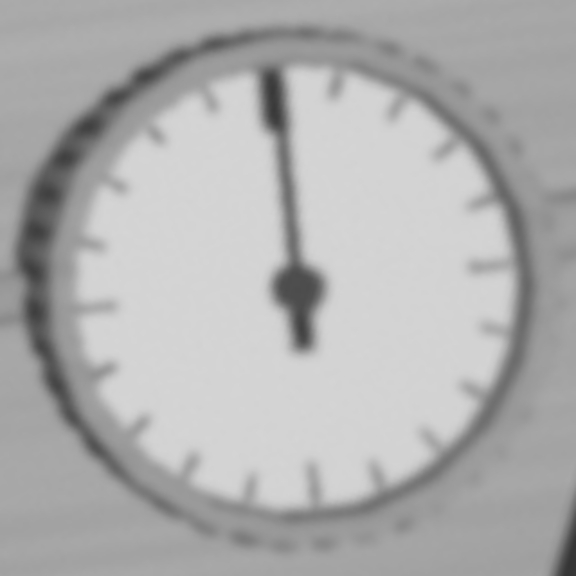

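The rectified face shows the broad mark at (272,98). The pointer runs from the hub at (299,289) toward it, and the remaining x offset is parallax from the pointer standing above the dial. I'll check this numerically.

Run:
```python
from h import *
g=255-cv2.imread("pics/face2.png",0).astype(float)
def cx(y,x0,x1):
    w=np.clip(g[y,x0:x1]-70,0,None); return (w*np.arange(x0,x1)).sum()/w.sum()
ys=np.r_[150:255]; f=np.polyfit(ys,[cx(y,265,320) for y in ys],1); print("pointer deg",-np.degrees(np.arctan(-f[0]))*-1, f)
ys2=np.r_[320:346]; f2=np.polyfit(np.r_[ys,ys2],[cx(y,265,330) for y in np.r_[ys,ys2]],1); print("with tail",np.degrees(np.arctan(f2[0])))
ys=np.r_[76:120]; m=[cx(y,250,300) for y in ys]; print("mark",np.mean(m),np.mean(ys)); 
ys=np.r_[466:498]; b=[cx(y,305,325) for y in ys]; print("bot",np.mean(b)); print("mark deg",np.degrees(np.arctan((np.mean(b)-np.mean(m))/(482-98))))
go(521.5,77.5,190,-16.7)
```

```text
pointer deg -5.898084140746696 [1.03306152e-01 2.67456088e+02]
with tail 5.939164738165192
mark 272.87620807743855 97.5
bot 313.3102883047897
mark deg 6.01092846695657
pos [521.5  77.5  22.8] yang -16.7 d [-1.000e-04  0.000e+00 -5.574e-01] turn [ 0.     -0.     -0.0001] t 6.25 F [-0.4 -0.2 -0.3] w 94.3
```

The pointer is at 5.94° and the mark at 6.01°, so the gauge reads zero. Next is the leaf.

Run:
```python
from h import *
go(690.7,-31,235,7)
```

```text
pos [521.5  77.5  22.8] yang -16.7 d [-0.1841  0.6443 -0.7074] turn [ 0.     -0.     -0.0659] t 6.25 F [-0.4 -0.2 -0.3] w 94.3
```

Emit:
arm_command(turn=[[0, 0, 0], [0, 0, 0], [0, 0, 0], [0, 0, 0], [0, 0, 0], [0, 0, -0.013], [0, 0, -0.026], [0, 0, -0.04], [0, 0, -0.053], [0, 0, -0.066]], delta_pos=[[0, 0, -0.07], [0, 0, -0.2], [0, 0, -0.34], [0, 0, -0.5], [0, 0, -0.64], [-0.02, 0.06, -0.705], [-0.06, 0.19, -0.705], [-0.1, 0.34, -0.705], [-0.14, 0.49, -0.705], [-0.18, 0.62, -0.705]], hand=[1, 1, 1, 1, 0.5, 0, -0.5, -1, -1, -1])

```text
time_s: 7.25
tool_pos: [685.6, -28.9, 234.1]
tool_rot: [0.661, 0.75, 0.0, 0.0]
contact_force: [0.4, 0.6, -0.0]
gripper_width: 49.6
gripper_force: 0.0
```

Run:
```python
from h import *
import pickle
for n in("top","scene"):
    c=grab(n); pickle.dump(c,open(n+"1.pkl","wb"))
# leaf tip from pre-move scene/top depth: points on leaf in original top view
c=pickle.load(open("top0.pkl","rb"))
O=np.array([536.3,-4.6]);a=np.radians(7);Rr=np.array([[np.cos(a),-np.sin(a)],[np.sin(a),np.cos(a)]])
for u,v in[(311,189),(326,187),(339,186),(326,191),(326,195)]:
    X=dep(c,u,v); print((u,v),X.round(),"jig",(Rr.T@(X[:2]-O)).round())
go(690.7,-31,150,7)
```

```text
(311, 189) [647.  -9. 192.] jig [109. -18.]
(326, 187) [651. -42. 189.] jig [110. -51.]
(339, 186) [653. -71. 190.] jig [108. -80.]
(326, 191) [642. -42. 193.] jig [100. -50.]
(326, 195) [638. -42. 166.] jig [ 96. -49.]
pos [686.5 -31.3 231.7] yang 6.9 d [-0.0004  0.0142  0.2723] turn [-0.0002  0.0001 -0.0004] t 7.35 F [-0.3 -0.4  0.1] w 41.5
```

Emit:
arm_command(turn=[[0, 0, 0], [0, 0, 0], [0, 0, 0], [0, 0, 0], [0, 0, 0], [0, 0, 0], [0, 0, 0], [0, 0, 0], [0, 0, 0], [0, 0, 0]], delta_pos=[[0, 0.02, 0], [0, 0.02, 0], [0, 0.02, 0], [0, 0.02, 0], [0, 0.02, 0.04], [0, 0.02, 0.12], [0, 0.02, 0.2], [0, 0.02, 0.25], [0, 0.02, 0.272], [0, 0.02, 0.272]], hand=[-1, -1, -1, -1, -1, -1, -1, -1, -1, -1])

```text
time_s: 8.35
tool_pos: [689.2, -26.8, 151.3]
tool_rot: [0.662, 0.749, -0.001, -0.001]
contact_force: [0.2, -0.8, -0.4]
gripper_width: 0.7
gripper_force: 0.0
```

```bash
cat > jig.py <<'E'
from h import *
O=np.array([536.3,-4.6]);a=np.radians(7);Rj=np.array([[np.cos(a),-np.sin(a)],[np.sin(a),np.cos(a)]])
def tojig(p): return Rj.T@(np.array(p)[:2]-O)
def toworld(p): return O+Rj@np.array(p,float)
E
python3 - <<'E'
from jig import *
s=bot.get_state(); p=tojig(s["tool_pos"]); print("jig",p,"z",s["tool_pos"][2],"w",s["gripper_width"],s["contact_force"])
u0=75-p[0]; z0=s["tool_pos"][2]; r=110
for f in (100,90,80,70,60,50,40,30,20,10,5,2):
    q=np.radians(f); u=r*np.cos(q)-5*np.sin(q)-12.5; z=43+r*np.sin(q)+5*np.cos(q); print(f,round(-(u-u0)/300,3),round((z0-z)/300,3))
go(690.7,-31,150,7)
E
```

```text
jig [149.01204088 -40.65539441] z 151.29071122317168 w 0.7287532270604734 [ 0.23400257 -0.76088343 -0.35369637]
100 -0.125 0.003
90 -0.188 -0.006
80 -0.252 -0.003
70 -0.315 0.011
60 -0.374 0.035
50 -0.428 0.069
40 -0.475 0.113
30 -0.514 0.163
20 -0.544 0.22
10 -0.563 0.281
5 -0.569 0.312
2 -0.571 0.332
pos [689.2 -26.8 151.3] yang 7.0 d [-0.0146  0.0034  0.0043] turn [-0.0004 -0.0001  0.0001] t 8.35 F [ 0.2 -0.8 -0.4] w 0.7
```

Emit:
arm_command(turn=[[0, 0, 0], [0, 0, 0], [0, 0, 0], [0, 0, 0], [0, 0, 0], [0, 0, 0], [0, 0, 0], [0, 0, 0], [0, 0, 0], [0, 0, 0]], delta_pos=[[-0.015, -0.06, 0], [-0.015, -0.11, 0], [-0.015, -0.15, 0], [-0.015, -0.19, 0], [-0.015, -0.235, 0], [-0.015, -0.28, 0.003], [-0.015, -0.32, 0.013], [-0.015, -0.36, 0.03], [-0.015, -0.4, 0.05], [-0.015, -0.43, 0.07]], hand=[-1, -1, -1, -1, -1, -1, -1, -1, -1, -1])

```text
time_s: 9.35
tool_pos: [564.2, -47.8, 134.1]
tool_rot: [0.662, 0.749, 0.001, 0.003]
contact_force: [1.2, 0.6, 1.9]
gripper_width: 0.7
gripper_force: 0.9
```

Emit:
arm_command(turn=[[0, 0, 0], [0, 0, 0], [0, 0, 0], [0, 0, 0], [0, 0, 0], [0, 0, 0], [0, 0, 0], [0, 0, 0], [0, 0, 0], [0, 0, 0]], delta_pos=[[0, -0.025, 0.021], [0, -0.047, 0.043], [0, -0.067, 0.07], [0, -0.086, 0.1], [0, -0.1, 0.13], [0, -0.115, 0.16], [0, -0.125, 0.185], [0, -0.134, 0.21], [0, -0.138, 0.23], [0, -0.14, 0.245]], hand=[-1, -1, -1, -1, -1, -1, -1, -1, -1, -1])

```text
time_s: 10.35
tool_pos: [520.4, -52.3, 57.4]
tool_rot: [0.662, 0.749, -0.0, -0.0]
contact_force: [-0.4, 0.6, 1.3]
gripper_width: 0.7
gripper_force: 0.5
```

Run:
```python
from jig import *
s=bot.get_state(); p=tojig(s["tool_pos"]); print("jig",p,"z",s["tool_pos"][2],s["contact_force"]); go(0,0,50,7)
c=grab("scene"); cv2.imwrite("pics/s2.png",cv2.resize(c["image"][120:290,190:370],None,fx=3,fy=3))
```

```text
jig [-21.57776275 -45.42218836] z 57.40770808722607 [-0.39633909  0.56592637  1.28113733]
pos [520.4 -52.3  57.4] yang 7.0 d [ 0.3855 -1.7003  0.0264] turn [-0.0001 -0.      0.0001] t 10.35 F [-0.4  0.6  1.3] w 0.7
```

View pics/s2.png

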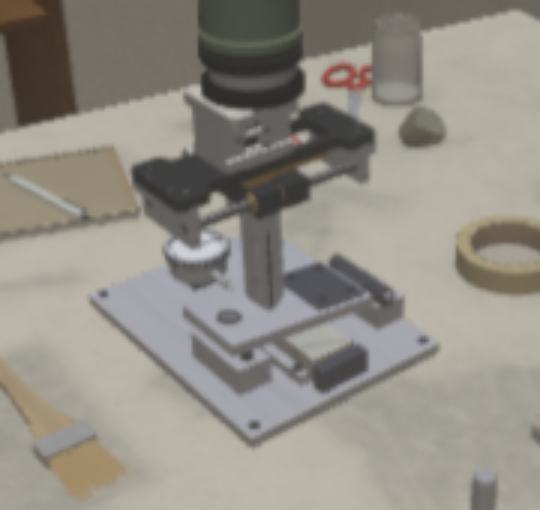

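The crop shows the leaf almost down under the fingers, with its bush at crop (230,317). I'll press it the last few millimetres onto the buffers, then lift and look down with the wrist camera.

Emit:
arm_command(turn=[[0, 0, 0], [0, 0, 0], [0, 0, 0], [0, 0, 0], [0, 0, 0], [0, 0, 0], [0, 0, 0], [0, 0, 0], [0, 0, 0], [0, 0, 0]], delta_pos=[[0, 0, 0.01], [0, 0, 0.018], [0, 0, 0.024], [0, 0, 0.027], [0, 0, 0.027], [0, 0, 0.01], [0, 0, -0.08], [0, 0, -0.2], [0, 0.05, -0.3], [0, 0.1, -0.35]], hand=[-1, -1, -1, -1, -1, -1, -1, -1, -1, -1])

```text
time_s: 11.4
tool_pos: [553.0, -49.1, 167.0]
tool_rot: [0.663, 0.749, 0.002, 0.003]
contact_force: [0.9, 0.2, 0.4]
gripper_width: 0.1
gripper_force: 0.0
```

Run:
```python
from jig import *
import pickle
go(530,-405,190,14)
for n in("wrist","top"):
    c=grab(n); pickle.dump(c,open(n+"3.pkl","wb"))
    g=toworld([-58,-45]); u=proj(c,[*g,54])[0]; print(n,u)
    if n=="wrist": cv2.imwrite("pics/w3.png",c["image"])
    else: print([ (uv,dep(c,*uv).round()) for uv in[(300,262),(310,262),(320,262),(330,262)]])
```

```text
pos [553.  -49.1 167. ] yang 7.0 d [-1.1682 -0.2204 -0.0757] turn [ 0.0009  0.0004 -0.0194] t 11.4 F [0.9 0.2 0.4] w 0.1
wrist [252.46184966 192.66903727]
top [332.80091178 264.01979244]
[((300, 262), array([491.,  28.,  12.])), ((310, 262), array([491.,   2.,  13.])), ((320, 262), array([487., -28., 308.])), ((330, 262), array([486., -46., 309.]))]
```

View pics/w3.png

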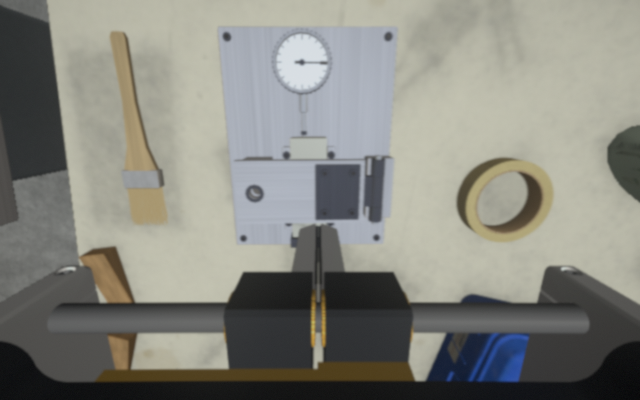

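The wrist view shows the leaf lying down over the stone, with its bush at about (255,193), close to the predicted (252.5,192.7). The gauge is undisturbed at (302,62). I'll locate the bush more exactly.

Run:
```python
from jig import *
import pickle
c=grab("wrist"); pickle.dump(c,open("w4.pkl","wb"))
g=cv2.cvtColor(c["image"],cv2.COLOR_BGR2GRAY)
s=bot.get_state(); print(s["qd"].round(3),s["tool_pos"])
u0,v0=230,168; S=6
cr=cv2.resize(g[v0:v0+50,u0:u0+50],None,fx=S,fy=S,interpolation=cv2.INTER_CUBIC)
h=cv2.HoughCircles(cv2.GaussianBlur(cr,(9,9),2),cv2.HOUGH_GRADIENT_ALT,1.5,10,param1=100,param2=.5,minRadius=20,maxRadius=80)
for x,y,r in (h[0] if h is not None else []):
    uv=((x+.5)/S-.5+u0,(y+.5)/S-.5+v0); P=onz(c,*uv,54); print("px",np.round(uv,1),"r px",r/S,"world",P.round(1),"jig",tojig(P).round(1))
np.set_printoptions(linewidth=250); print(g[183:205:1,243:268])
# plate corners screws/gauge check
from face import face
face(c,(521,79,45))
print([ (tojig(onz(c,u,v,12)).round(1)) for u,v in[(219,28),(396,27)]])
```

```text
[-0.006  0.017  0.072 -0.003  0.006 -0.   ] [551.99138581 -48.93830894 164.42414165]
px [251.6 192.8] r px 8.947106 world [485.2 -56.8  54. ] jig [-57.1 -45.6]
[[179 179 179 177 174 170 165 163 161 161 164 168 173 175 178 179 180 180 180 180 180 180 179 179 180]
 [178 178 173 165 156 144 135 129 125 126 132 141 152 161 170 176 179 179 179 180 180 180 180 180 180]
 [176 172 159 140 122 109 101  95  93  95  98 105 117 133 151 167 176 178 179 180 179 180 179 180 179]
 [172 160 137 111  95  87  85  83  84  83  84  85  89 101 123 149 168 178 180 180 181 180 180 180 179]
 [164 141 114  93  86  91  95  92  88  88  86  84  83  86  99 124 151 170 178 181 181 181 181 181 180]
 [149 120  95  84  91 108 119 112 100  96  94  90  87  82  85 101 128 158 173 179 179 179 180 180 180]
 [137 105  87  85 100 125 139 130 112 103 100  98  94  87  83  89 110 144 168 178 180 180 180 179 180]
 [130  98  84  87 105 134 150 142 123 108 103 101  98  92  85  84  99 132 161 176 181 181 181 181 181]
 [123  93  85  89 105 132 151 151 136 117 108 104 100  95  88  82  92 121 154 174 180 182 181 182 182]
 [118  91  86
[... 1002 characters left out ...]
7 177 176 177]
 [177 177 177 176 175 171 169 164 162 161 162 165 168 171 175 176 177 177 177 177 177 178 177 178 176]
 [177 177 177 177 177 177 176 176 175 175 175 176 176 177 178 177 178 178 178 178 177 178 178 177 178]
 [177 178 177 178 178 178 177 178 178 178 178 177 177 178 178 178 178 179 178 177 178 178 177 177 178]]
((np.float64(298.58777618408203), np.float64(61.19765853881836)), (48.753936767578125, 53.602352142333984), 175.0719451904297) [520.8  78.7  45. ] r 23.71587006917328
(7, 13) peak 4.7 depth 61
(7, 13) peak 360.0 depth 8
(7, 13) peak 188.3 depth 6
(15, 20) peak 5.0 depth 78
(15, 20) peak 95.7 depth 4
(15, 20) peak 187.3 depth 3
[array([-89.4, 121.3]), array([ 95.8, 123.1])]
```

Run:
```python
from jig import *
go(548,-478,175,14)
```

```text
pos [552.  -48.9 164.4] yang 7.1 d [-1.4178 -0.1887 -0.0341] turn [ 0.0005  0.0002 -0.0193] t 11.55 F [-0.3  0.2 -0.5] w 0.5
```

Emit:
arm_command(turn=[[0, 0, -0.002], [0, 0, -0.004], [0, 0, -0.006], [0, 0, -0.01], [0, 0, -0.014], [0, 0, -0.019], [0, 0, -0.019], [0, 0, -0.019], [0, 0, -0.019], [0, 0, -0.019]], delta_pos=[[-0.05, 0, -0.034], [-0.15, -0.02, -0.034], [-0.28, -0.04, -0.034], [-0.42, -0.05, -0.034], [-0.56, -0.07, -0.034], [-0.7, -0.09, -0.034], [-0.83, -0.11, -0.034], [-0.92, -0.12, -0.034], [-0.98, -0.13, -0.034], [-1, -0.13, -0.034]], hand=[-1, -0.5, 0.1, 0.1, 0.1, 0.1, 0.1, 0.1, 0.1, 0.1])

```text
time_s: 12.55
tool_pos: [547.1, -352.2, 171.5]
tool_rot: [0.617, 0.787, -0.0, -0.002]
contact_force: [0.9, -0.5, -0.5]
gripper_width: 51.4
gripper_force: 0.0
```

Run:
```python
from jig import *
go(548,-478,175,14)
```

```text
pos [ 547.1 -352.2  171.5] yang 13.7 d [-0.4081 -0.0967 -0.0126] turn [-0.0003 -0.0004 -0.0007] t 12.55 F [ 0.9 -0.5 -0.5] w 51.4
```

Emit:
arm_command(turn=[[0, 0, 0], [0, 0, 0], [0, 0, 0], [0, 0, 0], [0, 0, 0], [0, 0, 0], [0, 0, 0], [0, 0, 0], [0, 0, 0], [0, 0, 0]], delta_pos=[[-0.06, -0.02, -0.01], [-0.16, -0.04, -0.01], [-0.27, -0.07, -0.01], [-0.36, -0.09, -0.01], [-0.4, -0.1, -0.01], [-0.41, -0.1, -0.01], [-0.41, -0.1, -0.01], [-0.41, -0.1, -0.01], [-0.41, -0.1, -0.01], [-0.41, -0.1, -0.01]], hand=[0.1, 0.1, 0.1, 0.1, 0.1, 0.1, 0.1, 0.1, 0.1, 0.1])

```text
time_s: 13.55
tool_pos: [549.3, -476.8, 176.6]
tool_rot: [0.616, 0.788, 0.0, -0.0]
contact_force: [0.2, -0.5, 0.3]
gripper_width: 51.7
gripper_force: 0.0
```

Run:
```python
from jig import *
import pickle
go(528,-404,51,14)
c=grab("wrist"); pickle.dump(c,open("w5.pkl","wb")); cv2.imwrite("pics/w5.png",c["image"])
print(proj(c,[528,-404,80]))
```

```text
pos [ 549.3 -476.8  176.6] yang 13.9 d [ 0.2527 -0.0106  0.4188] turn [ 0.     -0.     -0.0002] t 13.55 F [ 0.2 -0.5  0.3] w 51.7
[[314.41160898 120.83984762]]
```

View pics/w5.png

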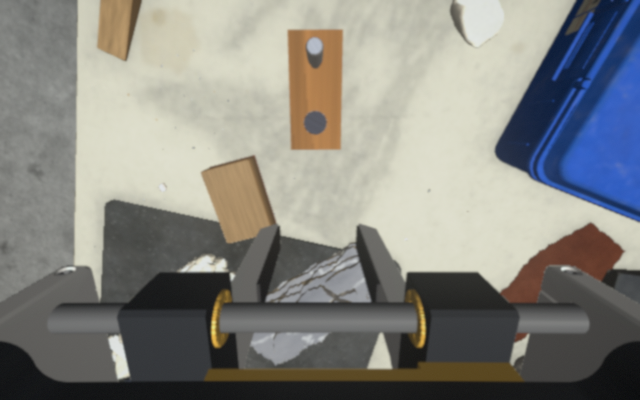

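The wrist view shows the pin head at about (315,122), the drift top at (314,46), and the rest aligned with the tool. I'll measure the pin head centre.

Run:
```python
from jig import *
import pickle
c=pickle.load(open("w5.pkl","rb")); im=c["image"]
hsv=cv2.cvtColor(im,cv2.COLOR_BGR2HSV)
m=np.zeros(im.shape[:2],np.uint8); m[105:140,298:333]=((hsv[105:140,298:333,1]<80)).astype(np.uint8)
cs=max(cv2.findContours(m,0,1)[0],key=cv2.contourArea); (u,v),r=cv2.minEnclosingCircle(cs); e=cv2.fitEllipse(cs); print(u,v,r,e)
for q in((u,v),e[0]):
    P=onz(c,*q,80); print(P.round(1),"depth",dep(c,*q).round(1), "rad mm", r/ c["camera_matrix"][0][0]*float(c["depth"][int(v),int(u)]))
w=cv2.inRange(hsv,(3,90,50),(20,255,255)); w2=np.zeros_like(w); w2[20:160,280:350]=w[20:160,280:350]
w2=cv2.morphologyEx(w2,cv2.MORPH_CLOSE,np.ones((31,31)))
cs=max(cv2.findContours(w2,0,2)[0],key=cv2.contourArea); b=cv2.boxPoints(cv2.minAreaRect(cs)); B=np.array([onz(c,*q,36) for q in b]); print(B.round(1)); 
ct=B.mean(0); print("rest ctr",ct,"yaw",[np.degrees(np.arctan2(*(B[i]-B[i-1])[1::-1])).round(1) for i in range(4)])
for yw in (14,): a=np.radians(yw); print("hole",ct[0]+30*np.sin(a),ct[1]-30*np.cos(a))
```

```text
314.7577209472656 122.21134185791016 11.72286319732666 ((314.71905517578125, 122.07463073730469), (21.844017028808594, 22.530622482299805), 6.53656530380249)
[ 528.6 -405.1   80. ] depth [ 528.6 -405.1   79.7] rad mm 11.069336190608372
[ 528.5 -405.    80. ] depth [ 528.5 -405.    79.7] rad mm 11.069336190608372
[[ 505.9 -440.4   36. ]
 [ 480.9 -325.4   36. ]
 [ 532.7 -312.5   36. ]
 [ 563.6 -426.    36. ]]
rest ctr [ 520.77706348 -376.08332125   36.        ] yaw [np.float64(-166.0), np.float64(102.3), np.float64(14.0), np.float64(-74.7)]
hole 528.0347203495332 -405.1921930379589
```

Emit:
arm_command(turn=[[0, 0, 0], [0, 0, 0], [0, 0, 0], [0, 0, 0], [0, 0, 0], [0, 0, 0], [0, 0, 0], [0, 0, 0], [0, 0, 0], [0, 0, 0]], delta_pos=[[0.06, 0, 0.02], [0.15, -0.01, 0.04], [0.22, -0.01, 0.06], [0.249, -0.01, 0.1], [0.249, -0.01, 0.18], [0.249, -0.01, 0.28], [0.249, -0.01, 0.36], [0.249, -0.01, 0.4], [0.249, -0.01, 0.415], [0.249, -0.01, 0.415]], hand=[0.1, 0.1, 0.1, 0.1, 0.1, 0.1, 0.1, 0.1, 0.1, 0.1])

```text
time_s: 14.6
tool_pos: [528.3, -406.0, 51.9]
tool_rot: [0.617, 0.787, 0.0, -0.0]
contact_force: [-0.5, -0.4, 0.5]
gripper_width: 51.5
gripper_force: 0.0
```

Run:
```python
from jig import *
go(528.5,-405,52,14)
```

```text
pos [ 528.3 -406.    51.9] yang 13.9 d [ 0.0031  0.0015 -0.0002] turn [-0.     -0.     -0.0003] t 14.6 F [-0.5 -0.4  0.5] w 51.5
```

Now close on the head with a small correction, then lift straight up.

Emit:
arm_command(turn=[[0, 0, 0], [0, 0, 0], [0, 0, 0], [0, 0, 0], [0, 0, 0], [0, 0, 0], [0, 0, 0], [0, 0, 0], [0, 0, 0], [0, 0, 0]], delta_pos=[[0.003, 0.001, 0], [0.003, 0.001, 0], [0.003, 0.001, 0], [0.003, 0.001, 0], [0.003, 0.001, 0], [0.003, 0.001, 0], [0.003, 0.001, 0], [0.003, 0.001, 0], [0.003, 0.001, 0], [0.003, 0.001, 0]], hand=[-0.2, -1, -1, -1, -1, -1, -1, -1, -1, -1], force=40)

```text
time_s: 15.6
tool_pos: [528.6, -405.5, 52.5]
tool_rot: [0.617, 0.787, -0.0, 0.001]
contact_force: [0.1, 0.7, 5.6]
gripper_width: 21.4
gripper_force: 40.0
```

Run:
```python
from jig import *
go(484.9,-56.9,150,7.3)
```

```text
pos [ 528.6 -405.5   52.5] yang 13.9 d [ 1.1626  0.1372 -0.3261] turn [0.0001 0.0002 0.0183] t 15.6 F [0.1 0.7 5.6] w 21.4
```

Emit:
arm_command(turn=[[0, 0, 0], [0, 0, 0], [0, 0, 0], [0, 0, 0], [0, 0, 0], [0, 0, 0], [0, 0, 0.004], [0, 0, 0.008], [0, 0, 0.013], [0, 0, 0.018]], delta_pos=[[0, 0, -0.03], [0, 0, -0.1], [0, 0, -0.2], [0, 0, -0.31], [0, 0, -0.39], [0.02, 0, -0.4], [0.08, 0.01, -0.4], [0.19, 0.02, -0.4], [0.32, 0.04, -0.4], [0.46, 0.055, -0.4]], hand=[-1, -1, -1, -1, -1, -1, -1, -1, -1, -1])

```text
time_s: 16.6
tool_pos: [509.3, -264.9, 169.2]
tool_rot: [0.661, 0.75, -0.0, -0.002]
contact_force: [0.3, -1.1, -1.3]
gripper_width: 21.3
gripper_force: 40.0
```

Run:
```python
from jig import *
go(484.9,-130,130,7.3)
```

```text
pos [ 509.3 -264.9  169.2] yang 7.3 d [ 0.4557 -0.0236  0.1323] turn [-0.0005 -0.0005 -0.0001] t 16.6 F [ 0.3 -1.1 -1.3] w 21.3
```

Emit:
arm_command(turn=[[0, 0, 0], [0, 0, 0], [0, 0, 0], [0, 0, 0], [0, 0, 0], [0, 0, 0], [0, 0, 0], [0, 0, 0], [0, 0, 0], [0, 0, 0]], delta_pos=[[0.1, -0.01, 0], [0.22, -0.01, 0.02], [0.33, -0.02, 0.06], [0.41, -0.02, 0.1], [0.455, -0.024, 0.13], [0.455, -0.024, 0.132], [0.455, -0.024, 0.132], [0.455, -0.024, 0.132], [0.455, -0.024, 0.132], [0.455, -0.024, 0.132]], hand=[-1, -1, -1, -1, -1, -1, -1, -1, -1, -1])

```text
time_s: 17.6
tool_pos: [487.0, -133.8, 132.8]
tool_rot: [0.661, 0.751, 0.0, 0.001]
contact_force: [-0.3, -0.9, -1.3]
gripper_width: 21.1
gripper_force: 40.0
```

Run:
```python
from jig import *
import pickle
c=grab("wrist"); pickle.dump(c,open("w6.pkl","wb"))
g=cv2.cvtColor(c["image"],cv2.COLOR_BGR2GRAY)
U=proj(c,[485,-57,54])[0].astype(int); u0,v0=U-30; S=6
cr=cv2.resize(g[v0:v0+60,u0:u0+60],None,fx=S,fy=S,interpolation=cv2.INTER_CUBIC)
h=cv2.HoughCircles(cv2.GaussianBlur(cr,(9,9),2),cv2.HOUGH_GRADIENT_ALT,1.5,10,param1=100,param2=.5,minRadius=20,maxRadius=90)
for x,y,r in (h[0] if h is not None else []):
    uv=((x+.5)/S-.5+u0,(y+.5)/S-.5+v0); P=onz(c,*uv,54); print("px",np.round(uv,1),"r mm",np.linalg.norm(onz(c,uv[0]+r/S,uv[1],54)-P).round(1),"world",P.round(1),"depth",dep(c,*uv).round(1))
cv2.imwrite("pics/w6.png",cv2.resize(c["image"][60:260,220:420],None,fx=3,fy=3))
from face import face
face(c,(521,79,45))
go(484.9,-56.9,106,7.3)
```

```text
px [325.6 120.1] r mm 9.3 world [484.1 -56.9  54. ] depth [485.3 -57.2  12.3]
px [325.6 120.1] r mm 5.0 world [484.1 -56.9  54. ] depth [485.3 -57.2  12.3]
((np.float64(363.4252460002899), np.float64(-71.8191032409668)), (3.3106906414031982, 37.16781234741211), 0.10186339169740677) [494.   87.6  45. ] r 1.2741840174202241
(7, 13) peak nan depth 0
(7, 13) peak nan depth 0
(7, 13) peak nan depth 0
(15, 20) peak nan depth 0
(15, 20) peak nan depth 0
(15, 20) peak nan depth 0
pos [ 486.9 -133.6  132.7] yang 7.3 d [0.2543 0.0259 0.0888] turn [0.0001 0.0001 0.0001] t 17.65 F [-0.7 -0.8 -1.2] w 20.8face.py:22: RuntimeWarning: invalid value encountered in scalar divide
  print((r0,r1),"peak",round((w*i).sum()/w.sum(),1),"depth",round(d[k])); dd[i%360]=-99
```

View pics/w6.png

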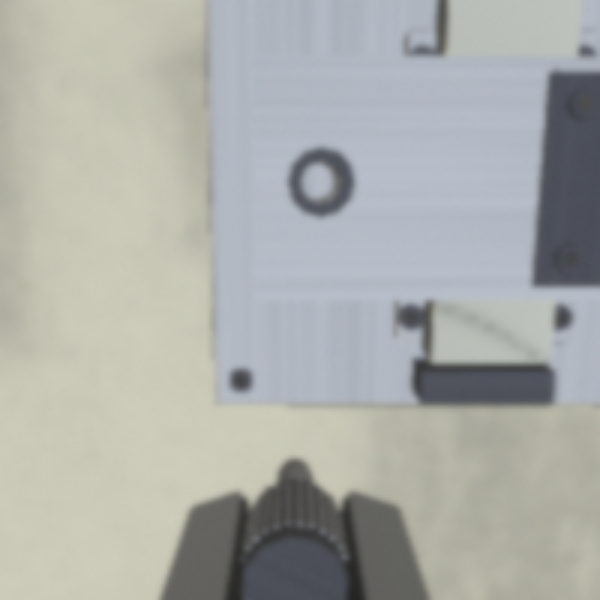

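The crop shows the bush at (321,182), which is world (484.1,-56.9). The pin hangs straight with its tip at (295,462). The pin was seen at nearly the same pixel before, so the camera bias cancels. I'll target TCP (484.2,-57.4).

Run:
```python
from jig import *
import pickle
c=pickle.load(open("w6.pkl","rb"))
print(proj(c,[[487,-133.6,160.8],[487,-133.6,90.7]]),"seen head (318.7,253) tip (318.3,214)")
go(484.2,-57.4,106,7.3)
```

```text
[[318.00934672 256.13320687]
 [317.79456416 216.02374881]] seen head (318.7,253) tip (318.3,214)
pos [ 486.9 -133.6  132.7] yang 7.3 d [0.253  0.0234 0.0888] turn [0.0001 0.0001 0.0001] t 17.65 F [-0.7 -0.8 -1.2] w 20.8
```

Emit:
arm_command(turn=[[0, 0, 0], [0, 0, 0], [0, 0, 0], [0, 0, 0], [0, 0, 0], [0, 0, 0], [0, 0, 0], [0, 0, 0], [0, 0, 0], [0, 0, 0]], delta_pos=[[0.05, 0.004, 0], [0.13, 0.012, 0], [0.21, 0.02, 0], [0.253, 0.0234, 0.02], [0.253, 0.0234, 0.05], [0.253, 0.0234, 0.075], [0.253, 0.0234, 0.089], [0.253, 0.0234, 0.089], [0.253, 0.0234, 0.089], [0.253, 0.0234, 0.089]], hand=[-1, -1, -1, -1, -1, -1, -1, -1, -1, -1], force=50)

```text
time_s: 18.65
tool_pos: [484.0, -57.1, 105.8]
tool_rot: [0.66, 0.751, 0.0, 0.0]
contact_force: [0.1, 1.3, -1.1]
gripper_width: 21.1
gripper_force: 50.0
```

Run:
```python
from jig import *
go(484.2,-57.4,85,7.3)
```

```text
pos [484.  -57.1 105.8] yang 7.3 d [-0.0009  0.0004  0.0693] turn [0.0001 0.0001 0.0001] t 18.65 F [ 0.1  1.3 -1.1] w 21.1
```

Aligned. Descending slowly into the leaf hole (tip 64 → 40 mm).

Emit:
arm_command(turn=[[0, 0, 0], [0, 0, 0], [0, 0, 0], [0, 0, 0], [0, 0, 0], [0, 0, 0], [0, 0, 0], [0, 0, 0], [0, 0, 0], [0, 0, 0]], delta_pos=[[0, 0, 0.008], [0, 0, 0.016], [0, 0, 0.024], [0, 0, 0.032], [0, 0, 0.04], [0, 0, 0.048], [0, 0, 0.056], [0, 0, 0.064], [0, 0, 0.072], [0, 0, 0.08]], hand=[-1, -1, -1, -1, -1, -1, -1, -1, -1, -1])

```text
time_s: 19.65
tool_pos: [484.0, -56.6, 81.5]
tool_rot: [0.66, 0.751, 0.0, 0.0]
contact_force: [1.3, -1.2, -0.4]
gripper_width: 21.0
gripper_force: 50.0
```

Emit:
arm_command(turn=[[0, 0, 0], [0, 0, 0], [0, 0, 0], [0, 0, 0], [0, 0, 0], [0, 0, 0], [0, 0, 0], [0, 0, 0], [0, 0, 0], [0, 0, 0]], delta_pos=[[0, 0, 0.006], [0, 0, 0.012], [0, 0, 0.018], [0, 0, 0.024], [0, 0, 0.03], [0, 0, 0.036], [0, 0, 0.042], [0, 0, 0.048], [0, 0, 0.054], [0, 0, 0.06]], hand=[-1, -1, -1, -1, -1, -1, -1, -1, -1, -1])

```text
time_s: 20.65
tool_pos: [484.0, -56.7, 63.5]
tool_rot: [0.66, 0.751, 0.0, 0.0]
contact_force: [1.6, -0.3, -0.5]
gripper_width: 21.1
gripper_force: 50.0
```

Emit:
arm_command(turn=[[0, 0, 0], [0, 0, 0], [0, 0, 0], [0, 0, 0], [0, 0, 0], [0, 0, 0], [0, 0, 0], [0, 0, 0], [0, 0, 0], [0, 0, 0]], delta_pos=[[0, 0, 0.003], [0, 0, 0.006], [0, 0, 0.009], [0, 0, 0.012], [0, 0, 0.015], [0, 0, 0.018], [0, 0, 0.021], [0, 0, 0.023], [0, 0, 0.023], [0, 0, 0.023]], hand=[-1, -1, -1, -1, -1, -1, -1, -1, -1, -1], force=60)

```text
time_s: 21.65
tool_pos: [484.0, -56.9, 57.6]
tool_rot: [0.66, 0.751, -0.0, 0.0]
contact_force: [-1.6, -0.9, 8.1]
gripper_width: 21.4
gripper_force: 60.0
```

Run:
```python
from jig import *
go(484.2,-57.4,55,7.3)
```

```text
pos [484.  -56.9  57.6] yang 7.4 d [-0.0018  0.0004  0.0088] turn [0.     0.0001 0.0003] t 21.65 F [-1.6 -0.9  8.1] w 21.4
```

Emit:
arm_command(turn=[[0, 0, 0], [0, 0, 0], [0, 0, 0], [0, 0, 0], [0, 0, 0], [0, 0, 0], [0, 0, 0], [0, 0, 0], [0, 0, 0], [0, 0, 0]], delta_pos=[[0, 0, 0.002], [0, 0, 0.004], [0, 0, 0.006], [0, 0, 0.006], [0, 0, 0.006], [0, 0, 0.006], [0, 0, 0.006], [0, 0, 0.006], [0, 0, 0.006], [0, 0, 0.006]], hand=[-1, -1, -1, -1, -1, -1, -1, -1, -1, -1])

```text
time_s: 22.65
tool_pos: [484.0, -57.0, 56.4]
tool_rot: [0.66, 0.751, -0.0, 0.0]
contact_force: [-2.3, -2.0, 11.3]
gripper_width: 20.7
gripper_force: 60.0
```

Emit:
arm_command(turn=[[0, 0, 0], [0, 0, 0], [0, 0, 0], [0, 0, 0], [0, 0, 0], [0, 0, 0], [0, 0, 0], [0, 0, 0], [0, 0, 0], [0, 0, 0]], delta_pos=[[0, 0, 0.002], [0, 0, 0.004], [0, 0, 0.006], [0, 0, 0.006], [0, 0, 0.006], [0, 0, 0.006], [0, 0, 0.006], [0, 0, 0.006], [0, 0, 0.006], [0, 0, 0.006]], hand=[-1, -1, -1, -1, -1, -1, -1, -1, -1, -1])

```text
time_s: 23.65
tool_pos: [484.1, -57.1, 55.8]
tool_rot: [0.66, 0.751, -0.0, 0.0]
contact_force: [-5.9, -1.0, 19.9]
gripper_width: 20.9
gripper_force: 60.0
```

Run:
```python
from jig import *
go(484.2,-57.4,55,7.3)
c=grab("scene"); a=cv2.resize(c["image"][180:280,200:350],None,fx=5,fy=5,interpolation=2); cv2.imwrite("pics/s9.png",a)
for z in(48,50): print(z,proj(c,[*toworld([-78,-45]),z]))
from face import face
face(grab("wrist"),(521,79,45))
```

```text
pos [484.1 -57.1  55.8] yang 7.4 d [-0.0011  0.0003  0.0026] turn [-0.      0.0002  0.0003] t 23.65 F [-5.9 -1.  19.9] w 20.9
48 [[258.31802288 233.23994843]]
50 [[258.25477164 232.54264231]]Traceback (most recent call last):
  File "<stdin>", line 6, in <module>
  File "face.py", line 6, in face
    t=np.percentile(roi,98)*.88; m=(roi>t).astype(np.uint8)
      ~~~~~~~~~~~~~^^^^^^^^
    return _quantile_unchecked(
        a, q, axis, out, overwrite_input, method, keepdims, weights)
    return _ureduce(a,
                    func=_quantile_ureduce_func,
    ...<5 lines>...
                    overwrite_input=overwrite_input,
                    method=method)
    r = func(a, **kwargs)
    result = _quantile(arr,
                       quantiles=q,
    ...<2 lines>...
                       out=out,
                       weights=wgt)
    previous = arr[previous_indexes]
               ~~~^^^^^^^^^^^^^^^^^^
IndexError: index 0 is out of bounds for axis 0 with size 0
```

View pics/s9.png

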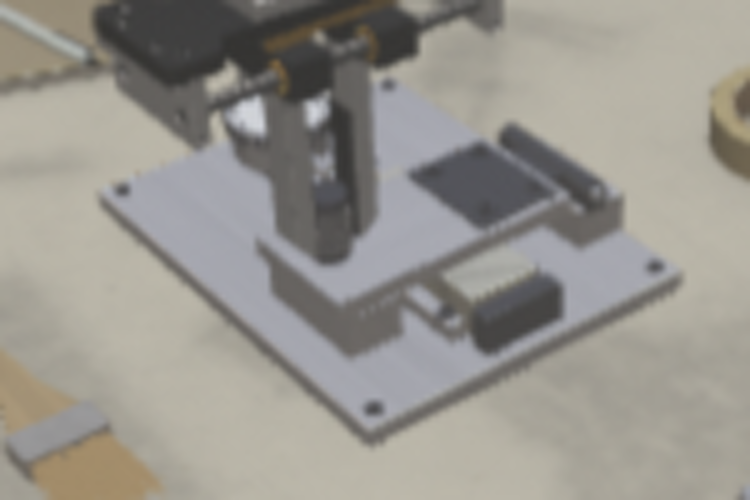

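The crop shows the pin head at (332,222) sitting flat on the leaf, and the leaf level on the post. I'll press slightly more to confirm it is on the stop, then hand in.

Emit:
arm_command(turn=[[0, 0, 0], [0, 0, 0], [0, 0, 0], [0, 0, 0], [0, 0, 0], [0, 0, 0], [0, 0, 0], [0, 0, 0], [0, 0, 0], [0, 0, 0]], delta_pos=[[0, -0.001, 0.001], [0, -0.001, 0.002], [0, -0.001, 0.002], [0, -0.001, 0.002], [0, -0.001, 0.002], [0, -0.001, 0.002], [0, -0.001, 0.002], [0, -0.001, 0.002], [0, -0.001, 0.002], [0, -0.001, 0.002]], hand=[-1, -1, -1, -1, -1, -1, -1, -1, -1, -1])

```text
time_s: 24.75
tool_pos: [484.1, -57.1, 55.7]
tool_rot: [0.66, 0.751, -0.0, 0.001]
contact_force: [-6.1, -0.7, 21.8]
gripper_width: 21.1
gripper_force: 60.0
```

Run:
```python
from h import *
print(bot.sign_off())
```

```text
the job is handed in; nothing more can be done
None
```

The job is handed in: the gauge was zeroed to about 0.1° before the leaf was swung down, and the arm is still pressing the pin home with about 22 N (the buffers need about 11 N) at 24.75 s of the 72 s. The gauge face was out of camera view at the end, so I could not re-check its reading there.

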